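# Sort two inspected trimmer-wheel cassettes into the pass and reject nests

### The job

The two aluminium trimmer-wheel cassettes have been inspected, and each wears a white tag on its top: a round disc means pass, a straight bar means reject. Put each cassette into the plywood nest whose label plate shows the same mark, set down flat with its tag upward, not dropped, along the nest's length (either way round) and wholly inside its rim.

Things in the scene. Friction and masses are not known exactly. Their poses are not given: they have to be found in the camera images.
- disc_cassette: The cassette that passed: a loose aluminium block 76 mm long (x), 40 mm wide (y), 44 mm high, with a black top plate and on it a flat round white disc tag (30 mm across, 2 mm thick); a steel wheel at its +x end sticks out 2 mm. Weighs about 0.2 kg. Origin at the centre of its underside, z up. It can be gripped from above across its 40 mm width.
- bar_cassette: The rejected cassette: the same block, sizes, origin and axes, but its white tag is a straight bar (46 mm along x, 10 mm wide, 2 mm thick).
- pass_nest: Plywood nest fixed on the table, for passed cassettes: floor 4 mm thick, rim 6 mm wide whose top is 10 mm above the table; outside 116 mm (x) by 76 mm (y), inside 104 mm by 64 mm. From its -x side sticks out a black label plate (57 mm long, 54 mm wide, 6 mm high) with a raised white round disc, 30 mm across. Origin on the table under the centre of the pocket, z up, x along its length.
- reject_nest: Plywood nest fixed on the table, for rejected cassettes: same sizes, origin and axes as pass_nest, but its label plate carries a raised white straight bar (46 mm by 10 mm, along x).
There are look-alikes about, which are no part of the job. What is shaped like the disc_cassette but pink or turquoise is not meant.

How it is judged (in metres and radians):
At the end, for the whole second after the job is handed in: Disc cassette in pass_nest, bar cassette in reject_nest, each at rest, origin within 17 mm of the nest's centre along its x and y and at most 8 mm above the nest's origin (nest floor: 4 mm), tag upward (tilt under 0.12 rad), lengthwise within 0.4 rad, either way round (x of disc_cassette in the frame of pass_nest between -0.017 and 0.017 m and y of disc_cassette in the frame of pass_nest between -0.017 and 0.017 m and z of disc_cassette in the frame of pass_nest below 0.008 m and angle between each of disc_cassette, bar_cassette's own z axis and vertical below 0.12 rad and angle between the x axis of disc_cassette and the x axis of pass_nest, either way round below 0.4 rad and linear speed of each of disc_cassette, bar_cassette below 0.02 m/s and angular speed of each of disc_cassette, bar_cassette below 0.2 rad/s and x of bar_cassette in the frame of reject_nest between -0.017 and 0.017 m and y of bar_cassette in the frame of reject_nest between -0.017 and 0.017 m and z of bar_cassette in the frame of reject_nest below 0.008 m and angle between the x axis of bar_cassette and the x axis of reject_nest, either way round below 0.4 rad); the robot touches nothing.
It fails at once if the disc cassette is let go in the air, its underside more than 45 mm above the table (height (world z) of disc_cassette above 0.045 m and contact force between the fingers and disc_cassette below 0.1 N).
It fails at once if the bar cassette is let go in the air, its underside more than 45 mm above the table (height (world z) of bar_cassette above 0.045 m and contact force between the fingers and bar_cassette below 0.1 N).
It also fails if it takes over 58 s, if anything falls off the work surface, if the arm or the gripper's body presses on something with over 40 N, if the wrist force passes 120 N, or if a joint passes its speed limit or range.

### The arm

A 6-joint arm with a two-finger parallel gripper is mounted at the origin on the work surface; the furniture and walls round the work are solid. World frame = base frame: x ahead of the robot, y to its left, z up, the work surface at z = 0. Lengths are in mm, angles in rad, forces in N, time in s.
With the tool pointing down it reaches from about 350 to 975 mm from the base axis. Payload 7.1 kg.
Tool frame: the origin (TCP) lies midway between the tips of the shut fingers; the grasp point (between the pads) lies 19 mm behind it (ctrl.grasp_offset is the distance from the TCP to the grasp point, in mm); z points along the fingers, y is the line along which they close (so a half turn about z gives the same grasp; the last joint's range is limited). The gripper opens to 88 mm and grips with 3 to 60 N. Pads are 20 mm wide; open, the fingers measure 115 mm over their backs; the gripper's body (75 mm by 178 mm) begins 61 mm behind the grasp point.
Start: joints at [1.159, 0.423, 1.63, -0, 1.089, -0.019], TCP at [239.203, 577.396, 222.675] pointing down, gripper open.
Joint ranges: [-3, 3], [-0.9, 2.11], [0.09, 2.58], [-1.31, 4.45], [0.11, 2.69], [-2.54, 2.54]. Speed limits (rad/s): [2.39, 2.39, 3.01, 3.14, 3.14, 3.14].

### API

Orientations are given as a rotation vector (axis times angle).
In Python, from workcell import ctrl gives the robot as it stands. The module is installed in compiled form; this text tells all that it offers.
- The arm moves only by the tool servo_tool, never from a script. Its argument "rows" is a list of rows, each a list of 7 numbers: the turn, a rotation vector about the tool's x, y, z as a fraction of full scale, then the shift along the tool's x, y, z as a fraction of full scale, then the finger opening in mm, from 0 to 87.8. A call has 1 to 10 rows; each row is the pose to reach, as a shift and turn from the pose commanded when the call began, along the tool's axes at that moment; what a row does not reach only later rows make up. Full scale, the value 1, is 20 cm for a shift and 1.5 rad for a turn. A row lasts 1/8 s, in which the tool goes at most 62.5 mm and 10.7 degrees, less where a joint would pass 70% of its speed; a pose out of reach is approached as far as the arm can. A call with a number of a shift or a turn outside -1 to 1 is refused whole. A call with a gripper value outside its range is refused whole. The fingers move at their own pace and stop on an object; the grip force is fixed at half the most. Time passes only in rows, so rows that repeat a pose let the fingers close. It gives the time, the measured TCP pose, the force, the opening and the grip force at its end, in the units of the state.
- ctrl.get_obs(): the state, without advancing time (a new reading comes with each control period).
- ctrl.get_image(name): name is "scene" or "top" or "wrist"; returns (picture, depth): 384x512x3 uint8, red, green, blue; 384x512 float32, mm along the optical axis (not along the pixel's ray), 0 where there is no reading.
- ctrl.camera_info(name): a dict with "intrinsics" (3x3 intrinsics, pixels), "R" (3x3) and "t" (3): a world point X has camera coordinates R X + t. Camera axes: x right, y down, z forward; pixel columns grow to the right and rows downward; lengths in mm; the calibration is good to about 2 mm. A picture is of the moment at which its call begins: read the wrist's pose just before it. camera_info takes no time and is no camera call; for the wrist camera it gives the pose at the moment of the call.
- ctrl.close_job(): hands the job in; it is judged then, once.
The state is a dict: "t": time; "qpos": joint angles; "qvel": joint speeds; "joint_torque": joint torques, N m; "ee_pos": TCP position; "orientation": TCP orientation; "ft_force": force on the tool from outside, world axes, zero at the start; "moment": the same for the moment, N m; "width": finger opening in mm; "grasp_force": force on a finger pad.
Only numpy, scipy, OpenCV 4.12 (cv2) and the standard library are available. Lean on these libraries where they do the work, as an engineer would, in place of code of your own. Each camera call takes 0.05 s, during which the arm holds its last target. There are 200 camera calls.

## Working session

There is one attempt and no reset: what is moved stays moved. The work goes in short steps, Python scripts to look and compute and a tool call to move; the robot and the scene stay as the last step left them, time stands still between calls to the robot, and variables do not carry over. Pictures are saved under pics/ and viewed, at most 10 in all, crops included, and the job is handed in when it is done.

Besides the shell and the picture viewer there is one more tool, called after "Emit:" in YAML: its name, and indented under it one key for each argument. servo_tool: Moves the arm, as the interface text tells. Its arguments: {"type":"object","properties":{"rows":{"type":"array","items":{"type":"array","items":{"type":"number"}}}},"required":["rows"]}

```bash
mkdir -p pics; cat > h.py <<'E'
import numpy as np,cv2
from workcell import ctrl
def pt(ci,d,u,v,z=None):
    K=ci["intrinsics"];R=np.array(ci["R"]);t=np.array(ci["t"])
    r=np.linalg.inv(K)@[u,v,1]
    if z is None: return R.T@(r*d[int(round(v)),int(round(u))]-t)
    o=-R.T@t; w=R.T@r
    return o+w*(z-o[2])/w[2]
E
python3 - <<'E'
from h import *
for n in("top","scene"):
    ci=ctrl.camera_info(n);im,d=ctrl.get_image(n)
    np.savez(f"{n}.npz",im=im,d=d,**{k:np.array(ci[k]) for k in("intrinsics","R","t")})
    cv2.imwrite(f"pics/{n}.png",cv2.resize(im[:,:,::-1],(800,600),interpolation=cv2.INTER_CUBIC))
    print(n,np.array(ci["t"]), -np.array(ci["R"]).T@ci["t"])
print(ctrl.get_obs())
E
```

```text
top [ -66.70748244  544.69478913 1059.14902753] [ 479.25026945  -59.8799498  1090.72110774]
scene [-521.6265803   151.91219966  834.8312768 ] [ 261.89941038 -640.50632001  716.4322852 ]
{'t': 0.1, 'qpos': array([ 1.15898802e+00,  4.23802449e-01,  1.63061625e+00,  2.41476957e-05,
        1.08862335e+00, -1.89828148e-02]), 'qvel': array([ 4.13826644e-04, -2.06761711e-03, -5.22462527e-04,  1.88360542e-04,
        5.30728756e-04, -4.47033720e-05]), 'joint_torque': array([ 1.15536503e-03, -5.45619249e+01, -2.74323481e+01,  6.45902054e-02,
        1.87641842e-02, -1.40732413e-05]), 'ee_pos': array([239.00266927, 576.93552166, 221.95464615]), 'orientation': array([-6.13041662e-01, -3.08086056e+00,  2.21668914e-03]), 'ft_force': array([0.426033  , 0.2812382 , 0.16524858]), 'moment': array([ 0.01657175, -0.02063942,  0.03739794]), 'grasp_force': 0.0, 'width': 87.87488450619252}
```

View pics/top.png

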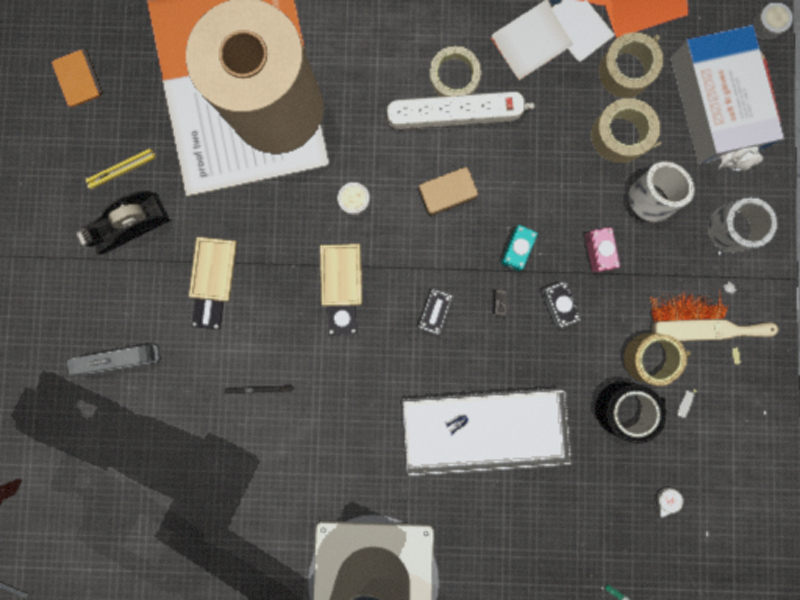

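View pics/scene.png

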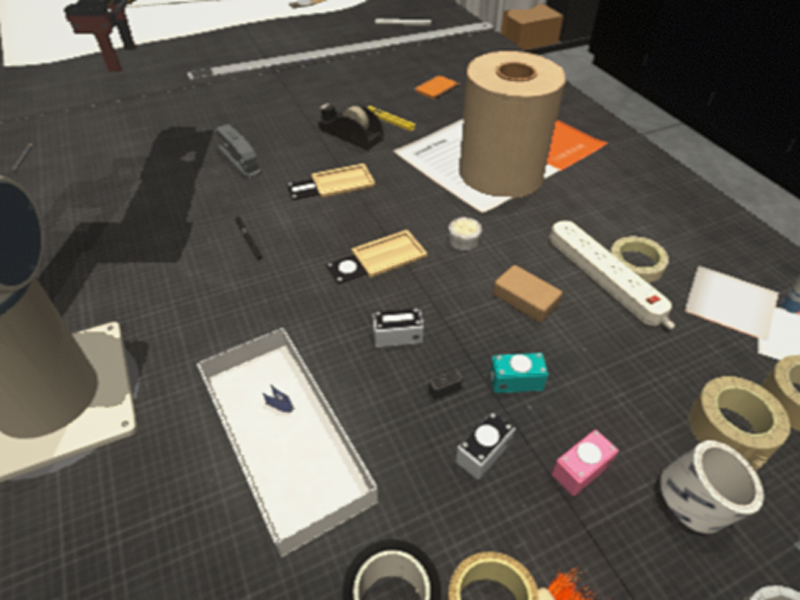

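The top view shows (in 800x600 pixels) the bar cassette at (435,311), the disc cassette at (563,304), the pass nest at (341,274) with its disc label at (342,320), and the reject nest at (213,269) with its bar label at (208,312). The pink (603,250) and turquoise (520,247) blocks are decoys, and a small black block lies at (500,302).

```bash
cat > m.py <<'E'
from h import *
D=np.load("top.npz");im,d=D["im"],D["d"];ci=D
K=D["intrinsics"];R=D["R"];t=D["t"]
v,u=np.mgrid[:384,:512]
P=(np.stack([u,v,0*u+1],-1)@np.linalg.inv(K).T*d[...,None]-t)@R
hsv=cv2.cvtColor(im,cv2.COLOR_RGB2HSV)
def rect(m,name,z=None):
    p=P[m] if z is None else np.array([pt(ci,d,a,b,z) for b,a in np.argwhere(m)])
    (c,s,a)=cv2.minAreaRect(p[:,:2].astype(np.float32))
    b=cv2.boxPoints((c,s,a));e=max((b[1]-b[0],b[2]-b[1]),key=np.linalg.norm)
    print(name,len(p),"c",np.round(c,1),"size",np.round(s,1),"yaw",round(float(np.degrees(np.arctan2(e[1],e[0]))),1),"z med",np.round(np.median(P[m][:,2]),1),"mean",np.round(p[:,:2].mean(0),1))
def roi(x,y,r):
    m=np.zeros(d.shape,bool);x,y=int(x*.64),int(y*.64);m[y-r:y+r,x-r:x+r]=1;return m
for n,x,y in(("bar",435,311),("disc",563,304)):
    m=roi(x,y,20)&(P[...,2]>34)&(P[...,2]<56); rect(m,n+" top",None)
    w=roi(x,y,14)&(hsv[...,2]>170)&(hsv[...,1]<40)&(P[...,2]>25); rect(w,n+" tag",46)
for n,x,y in(("pass",341,274),("reject",213,269)):
    m=roi(x,y,30)&(hsv[...,1]>60)&(hsv[...,2]>110); rect(m,n+" nest",8)
    w=roi(x,y+44,16)&(hsv[...,2]>170)&(hsv[...,1]<40); rect(w,n+" mark",7)
# obstacles higher than 15
for n,x,y in(("small",500,302),("turq",520,247),("pink",603,250)):
    m=roi(x,y,14)&(P[...,2]>6);rect(m,n)
ci=ctrl.camera_info("wrist");print("wrist cam",np.round(ci["intrinsics"],1),-np.array(ci["R"]).T@ci["t"],np.round(ci["R"],2))
c=im[130:230,110:380];cv2.imwrite("pics/crop.png",cv2.resize(c[:,:,::-1],None,fx=2.95,fy=2.95,interpolation=cv2.INTER_CUBIC))
E
python3 m.py
```

```text
bar top 357 c [ 508.1 -102.7] size [39.9 76. ] yaw -17.6 z med 44.0 mean [ 507.6 -102.5]
bar tag 65 c [ 507.2 -104.7] size [28.1 72.9] yaw -18.6 z med 45.6 mean [ 505.6 -102.9]
disc top 368 c [ 528.9 -338.5] size [75.8 40.2] yaw 21.7 z med 43.9 mean [ 528.5 -336.9]
disc tag 92 c [ 528.2 -336. ] size [72.7 34.4] yaw 22.6 z med 45.5 mean [ 527.9 -339. ]
pass nest 885 c [573.7  79.2] size [118.2  78.3] yaw 2.3 z med 4.7 mean [574.2  81.4]
pass mark 77 c [484.4  75.6] size [37.7 45. ] yaw -84.1 z med 8.0 mean [489.4  74.8]
reject nest 925 c [577.7 328.1] size [ 79.3 118.5] yaw -4.2 z med 4.7 mean [577.8 329.3]
reject mark 51 c [493.  335.6] size [42.3 47. ] yaw -2.3 z med 7.3 mean [494.2 335.1]
small 140 c [ 519.9 -162.1] size [ 49.1 214.5] yaw -81.2 z med 28.0 mean [ 527.3 -218. ]
turq 398 c [ 632.7 -257.2] size [40.2 77.6] yaw -21.6 z med 43.5 mean [ 631.7 -254.6]
pink 456 c [ 578.9 -241.8] size [ 78.4 407.4] yaw -72.2 z med 43.2 mean [ 632.2 -408.7]
wrist cam [[283.5   0.  256.8]
 [  0.  283.5 193.6]
 [  0.    0.    1. ]] [174.56774024 602.66597305 384.55735606] [[ 0.38  0.92 -0.  ]
 [ 0.89 -0.37  0.26]
 [ 0.24 -0.1  -0.97]]
```

```bash
cat > plan.py <<'E'
import sys
from h import *
from scipy.spatial.transform import Rotation as Ro
# targets: x y z toolY_deg
def plan(targets,w):
    o=ctrl.get_obs();p=np.array(o["ee_pos"]);R=Ro.from_rotvec(o["orientation"])
    print("at",np.round(p,1),"t",round(o["t"],2))
    for T in targets:
        a=np.radians(T[3]);y=np.array([np.cos(a),np.sin(a),0]);z=np.array([0,0,-1.])
        G=Ro.from_matrix(np.stack([np.cross(y,z),y,z],1))
        for _ in range(9):
            s=R.inv().apply(np.array(T[:3])-p);r=(R.inv()*G).as_rotvec()
            f=min(1,198/np.abs(s).max()) if np.abs(s).max()>0 else 1; g=min(1,1.48/max(1e-9,np.linalg.norm(r)))
            rows=max(np.linalg.norm(s*f)/62.5,np.degrees(np.linalg.norm(r*g))/10.7)
            print(np.round(np.r_[r*g/1.5,s*f/200],3).tolist()+[w],"rows>=%.1f"%rows)
            p=p+R.apply(s*f);R=R*Ro.from_rotvec(r*g)
            if f==1 and g==1:break
if __name__=="__main__":
    v=list(map(float,sys.argv[2:]));plan([v[i:i+4] for i in range(0,len(v),4)],float(sys.argv[1]))
E
python3 plan.py 87 508 -102.6 120 72.4 508 -102.6 16 72.4
```

```text
at [239.  576.9 222. ] t 0.1
[-0.001, -0.0, -0.057, -0.96, -0.99, 0.194, 87.0] rows>=4.5
[0.0, 0.0, 0.0, -0.807, -0.99, 0.178, 87.0] rows>=4.1
[-0.0, 0.0, -0.0, -0.631, -0.773, 0.139, 87.0] rows>=3.2
[-0.0, -0.0, -0.0, 0.0, 0.0, 0.52, 87.0] rows>=1.7
```

Emit:
servo_tool:
  rows:
    - [0,0,-0.057,-0.96,-0.99,0.194,87]
    - [0,0,-0.057,-0.96,-0.99,0.194,87]
    - [0,0,-0.057,-0.96,-0.99,0.194,87]
    - [0,0,-0.057,-0.96,-0.99,0.194,87]
    - [0,0,-0.057,-0.96,-0.99,0.194,87]
    - [0,0,-0.057,-0.96,-0.99,0.194,87]

```text
t: 0.85
ee_pos: [340.9, 319.2, 183.5]
orientation: [-0.486, -3.103, 0.002]
ft_force: [-0.0, 0.7, -0.1]
width: 86.9
grasp_force: 0.0
```

Emit:
servo_tool:
  rows:
    - [0,0,0,-0.81,-0.99,0.178,87]
    - [0,0,0,-0.81,-0.99,0.178,87]
    - [0,0,0,-0.81,-0.99,0.178,87]
    - [0,0,0,-0.81,-0.99,0.178,87]
    - [0,0,0,-0.81,-0.99,0.178,87]
    - [0,0,0,-0.81,-0.99,0.178,87]

```text
t: 1.6
ee_pos: [435.7, 83.8, 148.3]
orientation: [-0.482, -3.104, -0.0]
ft_force: [-0.6, 1.4, 0.4]
width: 87.4
grasp_force: 0.0
```

Emit:
servo_tool:
  rows:
    - [0,0,0,-0.63,-0.77,0.14,87]
    - [0,0,0,-0.63,-0.77,0.14,87]
    - [0,0,0,-0.63,-0.77,0.14,87]
    - [0,0,0,-0.63,-0.77,0.14,87]
    - [0,0,0,-0.63,-0.77,0.14,87]
    - [0,0,0,-0.63,-0.77,0.14,87]

```text
t: 2.35
ee_pos: [508.3, -99.5, 120.4]
orientation: [-0.477, -3.104, -0.0]
ft_force: [0.1, -0.4, -1.3]
width: 87.1
grasp_force: 0.0
```

```bash
python3 plan.py 87 508 -102.6 120 72.4 508 -102.6 16 72.4; python3 - <<'E'
from h import *
im,d=ctrl.get_image("wrist");cv2.imwrite("pics/w1.png",im[:,:,::-1])
E
```

```text
at [508.3 -99.5 120.4] t 2.35
[0.0, -0.001, 0.001, -0.003, -0.015, 0.002, 87.0] rows>=0.0
[0.0, 0.0, -0.0, 0.0, -0.0, 0.52, 87.0] rows>=1.7
```

View pics/w1.png

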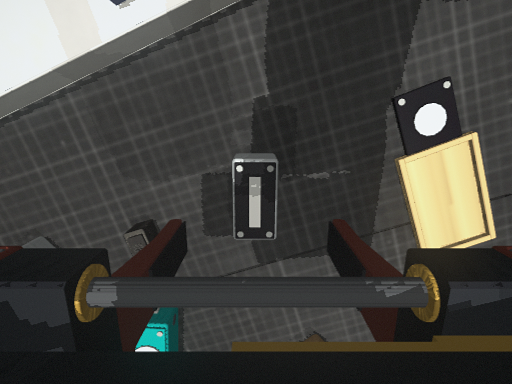

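The wrist view shows the bar cassette centred (255,197) between the fingers (inner edges at columns 185 and 328) and aligned with them. The pass nest is at the right (447,190).

Emit:
servo_tool:
  rows:
    - [0,0,0,-0.003,-0.015,0.2,87]
    - [0,0,0,-0.003,-0.015,0.4,87]
    - [0,0,0,-0.003,-0.015,0.522,87]
    - [0,0,0,-0.003,-0.015,0.522,87]
    - [0,0,0,-0.003,-0.015,0.522,87]

```text
t: 3.02
ee_pos: [509.0, -104.1, 16.8]
orientation: [0.479, 3.104, -0.0]
ft_force: [-0.4, -0.3, 0.9]
width: 87.3
grasp_force: 0.0
```

Emit:
servo_tool:
  rows:
    - [0,0,0,0,0,0,30]
    - [0,0,0,0,0,0,30]
    - [0,0,0,0,0,0,30]
    - [0,0,0,0,0,0,30]
    - [0,0,0,0,0,0,30]
    - [0,0,0,0,0,0,30]
    - [0,0,0,0,0,0,30]
    - [0,0,0,0,0,0,30]

```text
t: 4.03
ee_pos: [508.7, -104.6, 16.0]
orientation: [0.481, 3.104, 0.0]
ft_force: [0.9, 1.7, 3.6]
width: 39.9
grasp_force: 30.0
```

```bash
python3 plan.py 30 508 -102.6 110 72.4 578 328.5 110 86 578 328.5 21 86
```

```text
at [ 508.7 -104.6   16. ] t 4.03
[0.0, 0.0, -0.0, 0.006, 0.009, -0.47, 30.0] rows>=1.5
[-0.0, 0.0, -0.158, 0.146, 0.99, -0.0, 30.0] rows>=3.2
[0.0, 0.0, 0.0, -0.09, 0.99, -0.0, 30.0] rows>=3.2
[0.0, 0.0, 0.0, -0.017, 0.188, 0.0, 30.0] rows>=0.6
[0.0, 0.0, 0.0, 0.0, 0.0, 0.445, 30.0] rows>=1.4
```

Emit:
servo_tool:
  rows:
    - [0,0,0,0,0,-0.15,30]
    - [0,0,0,0,0,-0.3,30]
    - [0,0,0,0,0,-0.47,30]
    - [0,0,0,0,0,-0.47,30]

```text
t: 4.53
ee_pos: [509.8, -105.2, 111.6]
orientation: [0.48, 3.101, -0.001]
ft_force: [0.5, 0.1, -1.9]
width: 40.0
grasp_force: 30.0
```

Emit:
servo_tool:
  rows:
    - [0,0,-0.03,0.03,0.2,0,30]
    - [0,0,-0.08,0.06,0.45,0,30]
    - [0,0,-0.12,0.1,0.7,0,30]
    - [0,0,-0.158,0.146,0.99,0,30]
    - [0,0,-0.158,0.146,0.99,0,30]

```text
t: 5.15
ee_pos: [540.1, 96.0, 108.2]
orientation: [-0.102, -3.139, 0.0]
ft_force: [0.5, -0.2, -1.7]
width: 39.8
grasp_force: 30.0
```

Emit:
servo_tool:
  rows:
    - [0,0,0,-0.02,0.25,0,30]
    - [0,0,0,-0.05,0.5,0,30]
    - [0,0,0,-0.07,0.75,0,30]
    - [0,0,0,-0.09,0.95,0,30]
    - [0,0,0,-0.1,1,0,30]
    - [0,0,0,-0.1,1,0,30]

```text
t: 5.9
ee_pos: [573.9, 289.9, 108.5]
orientation: [-0.11, -3.138, 0.002]
ft_force: [0.2, -0.2, -2.6]
width: 39.6
grasp_force: 30.0
```

```bash
python3 plan.py 30 578 328.5 110 86 578 328.5 21 86;python3 - <<'E'
from h import *
im,d=ctrl.get_image("wrist");cv2.imwrite("pics/w2.png",im[:,:,::-1])
E
```

```text
at [573.9 289.9 108.5] t 5.9
[-0.001, -0.001, -0.0, -0.007, 0.194, -0.008, 30.0] rows>=0.6
[0.0, 0.0, -0.0, -0.0, -0.0, 0.445, 30.0] rows>=1.4
```

View pics/w2.png

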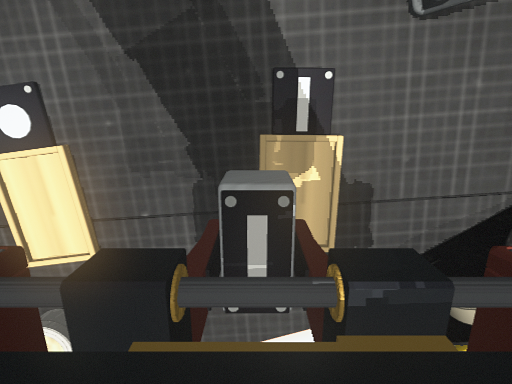

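The cassette is held level and parallel to the reject nest (pocket outline at columns 260–343, bar label at (303,103)).

Emit:
servo_tool:
  rows:
    - [0,0,0,-0.003,0.1,0,30]
    - [0,0,0,-0.007,0.19,0,30]
    - [0,0,0,-0.007,0.19,0,30]
    - [0,0,0,-0.007,0.19,0.15,30]
    - [0,0,0,-0.007,0.19,0.3,30]
    - [0,0,0,-0.007,0.19,0.38,30]
    - [0,0,0,-0.007,0.19,0.38,30]

```text
t: 6.82
ee_pos: [577.8, 328.3, 32.8]
orientation: [-0.11, -3.138, 0.002]
ft_force: [0.0, 0.9, -2.2]
width: 39.3
grasp_force: 30.0
```

```bash
python3 plan.py 30 578 328.5 20.5 86 ;python3 - <<'E'
from h import *
im,d=ctrl.get_image("wrist");cv2.imwrite("pics/w3.png",im[:,:,::-1])
E
```

```text
at [577.8 328.3  32.8] t 6.83
[-0.001, -0.001, -0.0, -0.001, 0.001, 0.061, 30.0] rows>=0.2
```

View pics/w3.png

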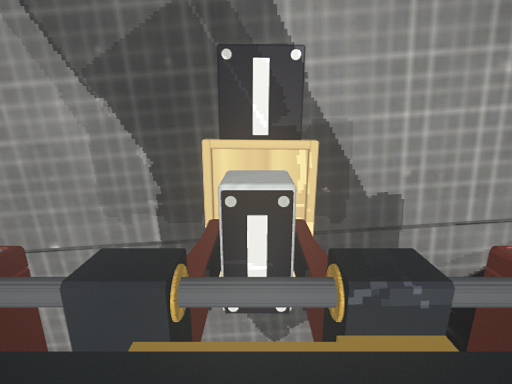

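The cassette (column 257) sits over the pocket (columns 203–317, centre 260), and its front clears the near rim.

Emit:
servo_tool:
  rows:
    - [0,0,0,0,0.008,0.03,30]
    - [0,0,0,0,0.008,0.05,30]
    - [0,0,0,0,0.008,0.062,30]
    - [0,0,0,0,0.008,0.062,30]
    - [0,0,0,0,0.008,0.062,30]

```text
t: 7.5
ee_pos: [578.8, 330.4, 21.6]
orientation: [0.11, 3.14, 0.0]
ft_force: [0.3, 0.1, -1.3]
width: 39.9
grasp_force: 30.0
```

Emit:
servo_tool:
  rows:
    - [0,0,0,0,0,0,44]
    - [0,0,0,0,0,0,50]
    - [0,0,0,0,0,0,60]
    - [0,0,0,0,0,0,60]
    - [0,0,0,0,0,0,60]
    - [0,0,0,0,0,-0.2,60]
    - [0,0,0,0,0,-0.45,60]
    - [0,0,0,0,0,-0.45,87]
    - [0,0,0,0,0,-0.45,87]

```text
t: 8.62
ee_pos: [578.4, 330.2, 111.2]
orientation: [-0.11, -3.139, 0.0]
ft_force: [-0.0, -0.6, -0.8]
width: 76.4
grasp_force: 0.0
```

```bash
python3 plan.py 87 528.7 -337.7 130 -68.3 528.7 -337.7 16 -68.3;  python3 - <<'E'
from h import *
im,d=ctrl.get_image("wrist");cv2.imwrite("pics/w4.png",im[:,:,::-1])
E
```

```text
at [578.4 330.2 111.2] t 8.62
[-0.0, 0.0, 0.987, 0.004, -0.99, -0.028, 87.0] rows>=7.9
[-0.0, 0.0, 0.808, -0.99, -0.094, -0.028, 87.0] rows>=6.5
[0.0, 0.0, -0.0, -0.482, 0.99, -0.031, 87.0] rows>=3.5
[0.0, 0.0, -0.0, -0.115, 0.237, -0.007, 87.0] rows>=0.8
[-0.0, -0.0, -0.0, -0.0, 0.0, 0.57, 87.0] rows>=1.8
```

View pics/w4.png

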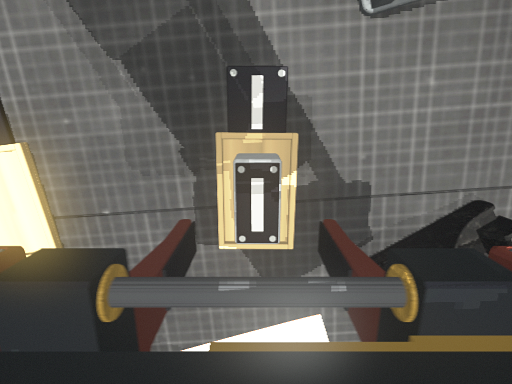

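The bar cassette stands flat and centred in the reject nest (258,203), with the fingers clear. Next is the disc cassette.

Emit:
servo_tool:
  rows:
    - [0,0,0.987,0,-0.99,-0.05,87]
    - [0,0,0.987,0,-0.99,-0.05,87]
    - [0,0,0.987,0,-0.99,-0.05,87]
    - [0,0,0.987,0,-0.99,-0.05,87]
    - [0,0,0.987,0,-0.99,-0.05,87]
    - [0,0,0.987,0,-0.99,-0.05,87]
    - [0,0,0.987,0,-0.99,-0.05,87]
    - [0,0,0.987,0,-0.99,-0.05,87]
    - [0,0,0.987,0,-0.99,-0.05,87]

```text
t: 9.8
ee_pos: [563.8, 132.6, 120.0]
orientation: [-2.196, -2.244, 0.004]
ft_force: [-0.9, 0.5, -0.2]
width: 87.3
grasp_force: 0.0
```

Emit:
servo_tool:
  rows:
    - [0,0,0.808,-0.99,-0.094,-0.03,87]
    - [0,0,0.808,-0.99,-0.094,-0.03,87]
    - [0,0,0.808,-0.99,-0.094,-0.03,87]
    - [0,0,0.808,-0.99,-0.094,-0.03,87]
    - [0,0,0.808,-0.99,-0.094,-0.03,87]
    - [0,0,0.808,-0.99,-0.094,-0.03,87]
    - [0,0,0.808,-0.99,-0.094,-0.03,87]
    - [0,0,0.808,-0.99,-0.094,-0.03,87]

```text
t: 10.8
ee_pos: [549.5, -65.4, 126.8]
orientation: [-3.084, -0.597, 0.002]
ft_force: [0.3, 0.3, 0.2]
width: 87.0
grasp_force: 0.0
```

Emit:
servo_tool:
  rows:
    - [0,0,0,-0.482,0.99,-0.02,87]
    - [0,0,0,-0.482,0.99,-0.02,87]
    - [0,0,0,-0.482,0.99,-0.02,87]
    - [0,0,0,-0.482,0.99,-0.02,87]
    - [0,0,0,-0.482,0.99,-0.02,87]
    - [0,0,0,-0.482,0.99,-0.02,87]

```text
t: 11.55
ee_pos: [533.2, -284.1, 130.9]
orientation: [-3.084, -0.594, 0.001]
ft_force: [0.6, 0.7, 0.5]
width: 87.1
grasp_force: 0.0
```

```bash
python3 plan.py 87 528.7 -337.7 120 -68.3 528.7 -337.7 16 -68.3
```

```text
at [ 533.2 -284.1  130.9] t 11.55
[-0.001, 0.0, 0.001, -0.12, 0.24, 0.054, 87.0] rows>=0.9
[0.0, -0.0, -0.0, 0.0, -0.0, 0.52, 87.0] rows>=1.7
```

Emit:
servo_tool:
  rows:
    - [0,0,0,-0.12,0.24,0.054,87]
    - [0,0,0,-0.12,0.24,0.054,87]
    - [0,0,0,-0.12,0.24,0.054,87]

```text
t: 11.92
ee_pos: [529.1, -336.9, 120.4]
orientation: [-3.084, -0.594, 0.001]
ft_force: [0.5, -0.4, -0.3]
width: 86.6
grasp_force: 0.0
```

```bash
python3 plan.py 87 528.7 -337.7 16 -68.3;  python3 - <<'E'
from h import *
im,d=ctrl.get_image("wrist");cv2.imwrite("pics/w5.png",im[:,:,::-1])
E
```

```text
at [ 529.1 -336.9  120.4] t 11.93
[-0.001, 0.0, 0.001, -0.003, 0.004, 0.522, 87.0] rows>=1.7
```

View pics/w5.png

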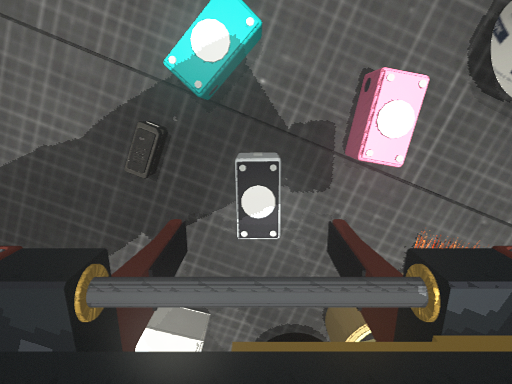

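The disc cassette (258,197) is centred and aligned between the fingers, and the decoys are clear of them.

Emit:
servo_tool:
  rows:
    - [0,0,0,-0.003,0.004,0.2,87]
    - [0,0,0,-0.003,0.004,0.4,87]
    - [0,0,0,-0.003,0.004,0.522,87]
    - [0,0,0,-0.003,0.004,0.522,87]
    - [0,0,0,-0.003,0.004,0.522,87]

```text
t: 12.6
ee_pos: [529.7, -339.1, 17.4]
orientation: [3.084, 0.593, 0.001]
ft_force: [-0.4, -0.3, -1.0]
width: 87.2
grasp_force: 0.0
```

Emit:
servo_tool:
  rows:
    - [0,0,0,0,0,0,30]
    - [0,0,0,0,0,0,30]
    - [0,0,0,0,0,0,30]
    - [0,0,0,0,0,0,30]
    - [0,0,0,0,0,0,30]
    - [0,0,0,0,0,0,30]
    - [0,0,0,0,0,0,30]
    - [0,0,0,0,0,0,30]

```text
t: 13.6
ee_pos: [528.7, -339.4, 16.3]
orientation: [-3.085, -0.591, 0.0]
ft_force: [-0.2, 1.0, 2.2]
width: 39.6
grasp_force: 30.0
```

```bash
python3 plan.py 30 528.7 -337.7 115 -68.3 574 80.5 110 -87.7 574 80.5 32 -87.7
```

```text
at [ 528.7 -339.4   16.3] t 13.6
[-0.0, 0.0, 0.0, 0.003, -0.008, -0.494, 30.0] rows>=1.6
[0.0, 0.0, 0.226, 0.524, -0.99, 0.013, 30.0] rows>=3.6
[-0.0, 0.0, -0.0, 0.145, -0.972, 0.012, 30.0] rows>=3.1
[-0.0, -0.0, -0.0, 0.0, -0.0, 0.39, 30.0] rows>=1.2
```

Emit:
servo_tool:
  rows:
    - [0,0,0,0,0,-0.15,30]
    - [0,0,0,0,0,-0.3,30]
    - [0,0,0,0,0,-0.49,30]
    - [0,0,0,0,0,-0.49,30]

```text
t: 14.1
ee_pos: [530.6, -340.8, 116.9]
orientation: [3.081, 0.591, 0.006]
ft_force: [0.4, 0.9, -2.5]
width: 40.2
grasp_force: 30.0
```

Emit:
servo_tool:
  rows:
    - [0,0,0.04,0.1,-0.2,0,30]
    - [0,0,0.1,0.24,-0.45,0,30]
    - [0,0,0.16,0.37,-0.7,0,30]
    - [0,0,0.226,0.52,-0.99,0,30]
    - [0,0,0.226,0.52,-0.99,0,30]
    - [0,0,0.226,0.52,-0.99,0,30]

```text
t: 14.85
ee_pos: [551.7, -116.9, 113.2]
orientation: [-3.141, -0.066, 0.002]
ft_force: [-0.9, -0.0, -1.2]
width: 40.2
grasp_force: 30.0
```

Emit:
servo_tool:
  rows:
    - [0,0,0,0.04,-0.25,0,30]
    - [0,0,0,0.07,-0.5,0,30]
    - [0,0,0,0.11,-0.75,0,30]
    - [0,0,0,0.145,-0.97,0,30]
    - [0,0,0,0.145,-0.97,0,30]
    - [0,0,0,0.145,-0.97,0,30]

```text
t: 15.6
ee_pos: [573.4, 76.4, 113.7]
orientation: [3.141, 0.061, -0.001]
ft_force: [-0.8, -0.6, -1.8]
width: 39.5
grasp_force: 30.0
```

```bash
python3 plan.py 30 574 80.5 110 -87.7 574 80.5 32 -87.7
```

```text
at [573.4  76.4 113.7] t 15.6
[0.0, 0.001, -0.001, 0.004, -0.021, 0.019, 30.0] rows>=0.1
[-0.0, -0.0, 0.0, -0.0, 0.0, 0.39, 30.0] rows>=1.2
```

Emit:
servo_tool:
  rows:
    - [0,0,0,0.004,-0.015,0.1,30]
    - [0,0,0,0.004,-0.015,0.25,30]
    - [0,0,0,0.004,-0.015,0.4,30]
    - [0,0,0,0.004,-0.015,0.4,30]
    - [0,0,0,0.004,-0.015,0.4,30]

```text
t: 16.23
ee_pos: [574.3, 80.3, 34.3]
orientation: [3.141, 0.061, -0.0]
ft_force: [0.3, 1.0, -1.7]
width: 39.7
grasp_force: 30.0
```

```bash
python3 plan.py 30 574 80.5 20.5 -87.7;  python3 - <<'E'
from h import *
im,d=ctrl.get_image("wrist");cv2.imwrite("pics/w6.png",im[:,:,::-1])
E
```

```text
at [574.3  80.3  34.3] t 16.23
[0.0, 0.0, -0.001, -0.002, -0.001, 0.069, 30.0] rows>=0.2
```

View pics/w6.png

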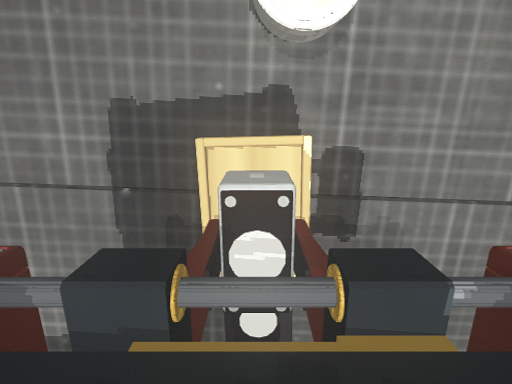

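The disc cassette (column 257) is over the pass nest pocket (columns 196–312, centre 254). I'll lower it and let go.

Emit:
servo_tool:
  rows:
    - [0,0,0,0,0,0.03,30]
    - [0,0,0,0,0,0.055,30]
    - [0,0,0,0,0,0.069,30]
    - [0,0,0,0,0,0.069,30]
    - [0,0,0,0,0,0.069,30]

```text
t: 16.9
ee_pos: [574.2, 81.0, 20.5]
orientation: [-3.141, -0.063, 0.0]
ft_force: [0.2, 0.3, -0.8]
width: 39.6
grasp_force: 30.0
```

Emit:
servo_tool:
  rows:
    - [0,0,0,0,0,0,44]
    - [0,0,0,0,0,0,50]
    - [0,0,0,0,0,0,60]
    - [0,0,0,0,0,0,60]
    - [0,0,0,0,0,0,60]
    - [0,0,0,0,0,-0.2,60]
    - [0,0,0,0,0,-0.45,60]
    - [0,0,0,0,0,-0.8,87]
    - [0,0,0,0,0,-0.8,87]
    - [0,0,0,0,0,-0.8,87]

```text
t: 18.15
ee_pos: [574.2, 80.9, 180.7]
orientation: [-3.141, -0.063, -0.001]
ft_force: [-1.0, -0.5, -0.6]
width: 85.1
grasp_force: 0.0
```

```bash
python3 - <<'E'
from h import *
a=ctrl.get_image("wrist")[0];b=ctrl.get_image("scene")[0]
cv2.imwrite("pics/w7.png",np.hstack([cv2.resize(a[:,:,::-1],(400,300)),cv2.resize(b[60:252,128:384,::-1],(400,300))]))
E
```

```text
(no output)
```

View pics/w7.png

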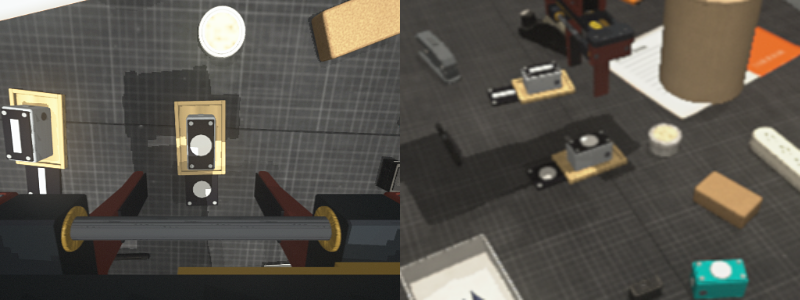

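Both cassettes are flat inside the rims of their matching nests: disc at (200,145) with its disc label below, bar at (28,135). The gripper touches nothing.

```bash
python3 -c "
from workcell import ctrl
print(ctrl.close_job())"
```

```text
the job is handed in; nothing more can be done
None
```

I put the disc cassette in the pass nest and the bar cassette in the reject nest, and the last camera view showed both flat inside the rims with the gripper clear; I handed the job in at about 18 s, but no verdict came back.

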